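# Rack the mixed paint jars and press the last bottle on the vortex mixer

### The arm

A 6-joint arm with a two-finger parallel gripper is mounted at the origin on the work surface. World frame = base frame: x ahead of the robot, y to its left, z up, the work surface at z = 0. Lengths are in m, angles in rad, forces in N, time in s.
With the tool pointing down it reaches from about 0.35 to 0.975 m from the base axis. Payload 4.9 kg.
Tool frame: the origin (TCP) lies on the centre line of the jaws, within the pads' length; the fingertips stand 14 mm ahead of it and the grasp point (between the pads) lies 5 mm behind it (manip.nose_length is the distance from the TCP to the fingertips, in m); z points along the fingers, y is the line along which they close (so a half turn about z gives the same grasp; the last joint's range is limited). The gripper opens to 85 mm and grips with 20 to 120 N. Pads are 22 mm wide; open, the fingers measure 114 mm over their backs; the gripper's body (76 mm by 85 mm) begins 54 mm behind the grasp point. The pads swing forward as they close: fully open they stand 13 mm farther back than shut.
Start: joints at [1.178, 0.053, 1.613, -0, 1.476, -0.119], TCP at [0.169, 0.602, 0.212] pointing down, gripper open.
Joint ranges: [-3.01, 3.01], [-1.01, 2.22], [0.06, 2.58], [-1.02, 4.17], [0.09, 2.62], [-3.14, 3.14]. Speed limits (rad/s): [2.57, 2.57, 3.14, 3.14, 3.14, 3.14].

### API

Orientations are given as a unit quaternion [w, x, y, z].
In Python, from plant import manip, imaging gives the robot as it stands.
- The arm moves only by the tool play_rows, never from a script. Its argument "commands" is a list of rows, each a list of 6 numbers: the shift along the tool's x, y, z in mm, then the turn, a rotation vector about the tool's x, y, z in degrees. A call has 1 to 5 rows; each row shifts and turns the commanded pose from where the row before left it, along the tool's axes as they then stand; what a row does not reach is not made up. A row lasts 1/12 s, in which the tool goes at most 41.7 mm and 7.16 degrees, less where a joint would pass 70% of its speed; a pose out of reach is approached as far as the arm can. A call is refused whole if a number of a shift passes 41.7 or a number of a turn 7.16, either way. A call with a gripper value outside its range is refused whole. "hand" is the finger opening in mm, from 0 to 85.4, set as the call begins (left out, the last holds). The fingers move at their own pace and stop on an object; the grip force is fixed at half the most. Time passes only in rows, so rows that do not move let the fingers close. It gives the time, the measured TCP pose, the force, the opening and the grip force at its end, in the units of the state.
- manip.state(): the state, without advancing time (a new reading comes with each control period).
- imaging.grab_frame(name): name is "side" or "top"; returns a dict with "image" (384x512x3 uint8, red, green, blue), "fx", "fy", "cx", "cy" (pixels), "R" (3x3) and "t" (3): a world point X has camera coordinates R X + t. Camera axes: x right, y down, z forward; pixel columns grow to the right and rows downward; lengths in m; the calibration is good to about 2 mm. A picture is of the moment at which its call begins. There is no depth.
- manip.job_done(): hands the job in; it is judged then, once.
The state is a dict: "time": time; "joint_pos": joint angles; "joint_vel": joint speeds; "joint_efforts": joint torques, N m; "tool_pos": TCP position; "tool_rot": TCP orientation; "contact_force": force on the tool from outside, world axes, zero at the start; "ft_torque": the same for the moment, N m; "gripper_width": opening from 0.0 (shut) to 1.0 (fully open); "grasp_force": force on a finger pad.
Only numpy, scipy, OpenCV 4.12 (cv2) and the standard library are available. Lean on these libraries where they do the work, as an engineer would, in place of code of your own. Each camera call takes 0.05 s, during which the arm holds its last target. There are 200 camera calls.

### The job

Finish the paint-mixing round: stand the two flat-lidded jars that are out on the desk, which are already mixed, upright in the two empty cells of the wooden crate, one per cell, and let go of them. Then take the slim dropper bottle, set it upright in the mixer's rubber cup and press it down, firmly but without forcing it, until the sprung cup is fully down on its stop. Finish while still holding the bottle pressed there, the way it is held while it mixes; touch the mixer only with the bottle and leave everything else as it stands.

Things in the scene. Friction and masses are not known exactly. Their poses are not given: they have to be found in the camera images.
- jar_1_mid (a point): Black paint jar with a wide white paper label and a flat white lid, out on the desk, already mixed. Round, 46 mm across, 80 mm tall (lid: the top 14 mm, 45 mm across), about 0.12 kg. The point is on its axis half-way up, 40 mm above its underside; z is its axis.
- jar_2_mid (a point): The other flat-lidded paint jar out on the desk, the same as jar_1. The point is 40 mm above its underside.
- jar_c_mid (a point): A paint jar of the same kind, already standing in a cell of the crate; leave it there. The point is 40 mm above its underside.
- jar_d_mid (a point): Another paint jar of the same kind, already standing in another cell of the crate; leave it there. The point is 40 mm above its underside.
- crate: Wooden crate, fixed to the desk, 68 mm (its x) by 250 mm (its y), 36 mm high; walls and floor 6 mm thick. Three dividers 31.5 mm high make a single row of four cells along its y axis, each 55 by 56 mm, with centres at y = -91.5, -30.5, 30.5 and 91.5 mm, x = 0. The origin is at the centre of its underside, on the desk; a cell's floor lies 6 mm above it. A jar in a cell stands 50 mm out of the crate.
- free_a_floor (a point): Centre of the floor of one of the two empty cells of the crate, 6 mm above the desk.
- free_b_floor (a point): Centre of the floor of the other empty cell of the crate, 6 mm above the desk.
- bottle_mid (a point): Slim white dropper bottle of paint with a black cone cap, standing on the desk: body 38 mm across and straight up to 66 mm, then a shoulder and the cap, 94 mm tall in all, about 0.08 kg. The point is on its axis, 35 mm above its underside, half-way up the straight body; z is its axis.
- bottle_base (a point): Centre of the dropper bottle's underside.
- mixer: Compact vortex paint mixer, fixed to the desk: grey plastic housing 124 mm (its x) by 112 mm (its y), 62 mm high, speed dial and switch on its -x face, a steel collar on top (54 mm across, top 66 mm above the desk), and over it a round black rubber cup on a sprung shaft. The origin is at the centre of its underside, on the desk; the cup's axis is vertical through the origin.
- mixer_seat (a point): Centre of the floor inside the mixer's rubber cup, 80 mm above the desk while the cup is up, 72 mm when fully down; it moves with the cup. The cup is 59 mm across outside; its recess is 8 mm deep, about 44 mm across at the floor and 48 mm at the rim.
- mixer_head (a joint): How far the mixer's cup is pressed down (m): 0 up, 0.008 fully down, where the cup meets the collar, a hard stop. The spring is preloaded: about 4 N starts it moving, about 11 N brings it to the stop, and it springs back up when let go.
- rinse_cup: White plastic rinse cup, 68 mm across at the rim, 85 mm tall, standing at the far side of the desk; leave it. The origin is at the centre of its underside.
Not all that is in view belongs to the job. Leave any green or yellow look-alike of the rinse_cup alone.

How it is judged:
On the way, in this order (a step that is already met when the one before it is completed fails the run):
1. both flat-lidded jars stand upright in cells of the crate, released (x of jar_1_mid in the frame of crate between -0.012 and 0.012 m and y of jar_1_mid in the frame of crate between -0.105 and 0.105 m and z of each of jar_1_mid, jar_2_mid in the frame of crate below 0.05 m and angle between each of jar_1_mid, jar_2_mid's own z axis and vertical below 0.12 rad and linear speed of each of jar_1, jar_2 below 0.03 m/s and contact force between the fingers and jar_1 below 0.1 N and x of jar_2_mid in the frame of crate between -0.012 and 0.012 m and y of jar_2_mid in the frame of crate between -0.105 and 0.105 m and contact force between the fingers and jar_2 below 0.1 N), for 0.2 s.
2. the dropper bottle, held upright in the cup, presses the cup down to its stop (value of joint mixer_head above 0.007 m and contact force between bottle and mixer between 9 and 45 N and distance between bottle_base and mixer_seat below 0.008 m and angle between bottle_mid's own z axis and vertical below 0.12 rad and contact force between the fingers and bottle above 3 N and contact force between each of the arm, the fingers and mixer below 0.5 N), for 0.2 s.
At the end, for the whole second after the job is handed in: Two desk jars upright (7 deg) on crate cell floors, released, still; bottle upright (7 deg) in the cup, base within 8 mm of its floor centre, held by the fingers, cup down 7+ of 8 mm, 9 to 45 N; robot off the mixer; crate's own jars moved under 20 mm, rinse cup under 30 mm (all of step 1 and all of step 2 and distance of each of jar_c_mid, jar_d_mid from where it was at the start of the episode below 0.02 m and distance of rinse_cup from where it was at the start of the episode below 0.03 m); the arm keeps its last pose, push and grip.
It fails at once if a jar that was already in the crate is displaced by more than 20 mm or the rinse cup by more than 30 mm (distance of any of jar_c_mid, jar_d_mid from where it was at the start of the episode above 0.02 m or distance of rinse_cup from where it was at the start of the episode above 0.03 m).
It fails at once if the bottle is forced onto the mixer with more than 60 N (contact force between bottle and mixer above 60 N).
It fails at once if the robot itself pushes the mixer with more than 5 N (contact force between any of the fingers, the arm and mixer above 5 N).
It also fails if it takes over 72 s, if anything falls off the work surface, if the arm or the gripper's body presses on something with over 40 N, if the wrist force passes 120 N, or if a joint passes its speed limit or range.

## Working session

There is one attempt and no reset: what is moved stays moved. The work goes in short steps, Python scripts to look and compute and a tool call to move; the robot and the scene stay as the last step left them, time stands still between calls to the robot, and variables do not carry over. Pictures are saved under pics/ and viewed, at most 12 in all, crops included, and the job is handed in when it is done.

Besides the shell and the picture viewer there is one more tool, called after "Emit:" as name(argument=value, ...), one argument or row to a line, values as JSON. play_rows: Moves the arm, as the interface text tells. Its arguments: {"type":"object","properties":{"commands":{"type":"array","items":{"type":"array","items":{"type":"number"}}},"hand":{"type":"number"}},"required":["commands"]}

```bash
ls; mkdir -p pics
cat > h.py <<'E'
import numpy as np, cv2
from plant import manip, imaging
def grab(n):
    f=imaging.grab_frame(n); f={k:(np.array(v) if k in("R","t","image") else v) for k,v in f.items()}; return f
def save(f,p,box=None,s=1):
    im=f["image"][...,::-1]
    if box: im=im[box[1]:box[3],box[0]:box[2]]
    cv2.imwrite(p,cv2.resize(np.ascontiguousarray(im),None,fx=s,fy=s,interpolation=cv2.INTER_CUBIC))
def ray(f,u,v,z):
    d=f["R"].T@np.array([(u-f["cx"])/f["fx"],(v-f["cy"])/f["fy"],1]); c=-f["R"].T@f["t"]
    return c+d*(z-c[2])/d[2]
def proj(f,X):
    p=f["R"]@np.array(X)+f["t"]; return np.array([f["fx"]*p[0]/p[2]+f["cx"],f["fy"]*p[1]/p[2]+f["cy"]])
E
python3 - <<'E'
from h import *
a=grab("top");b=grab("side")
np.savez("f0.npz",top=a["image"],side=b["image"])
for f in(a,b): print(-f["R"].T@f["t"], f["R"].round(3).tolist(), f["fx"],f["cx"],f["cy"])
save(a,"pics/top0.png",s=1.5);save(b,"pics/side0.png",s=1.5)
print(manip.state())
E
```

```text
pics
[ 0.50215461 -0.01339668  1.11323644] [[0.028, -1.0, 0.001], [-0.994, -0.028, -0.104], [0.104, 0.002, -0.995]] 397.7010193378975 256.3538631373389 192.19731929722553
[-0.03553191 -0.70003103  0.84374418] [[0.726, -0.688, -0.023], [-0.442, -0.44, -0.782], [0.528, 0.578, -0.623]] 473.19594419048786 251.97885972424942 188.4687370296554
{'time': 0.1, 'joint_pos': array([ 1.17803643e+00,  5.33167380e-02,  1.61415344e+00,  8.83571073e-07,
        1.47598041e+00, -1.18986970e-01]), 'joint_vel': array([-0.00089835, -0.00411703, -0.00246556, -0.00101012,  0.00048869,
       -0.0001114 ]), 'joint_efforts': array([ 3.92934071e-04, -3.94905996e+01, -3.71363461e+01, -1.61033208e-04,
        3.99291515e-03,  6.82165876e-06]), 'tool_pos': array([0.16874178, 0.6011748 , 0.21087187]), 'tool_rot': array([-2.35537893e-04,  1.36459350e-01,  9.90645236e-01, -8.98609909e-04]), 'contact_force': array([ 0.47802426, -0.21709847, -0.62631839]), 'ft_torque': array([ 0.00027065,  0.03316077, -0.02413171]), 'grasp_force': 0.0, 'gripper_width': 0.9957872253401115}
```

View pics/top0.png

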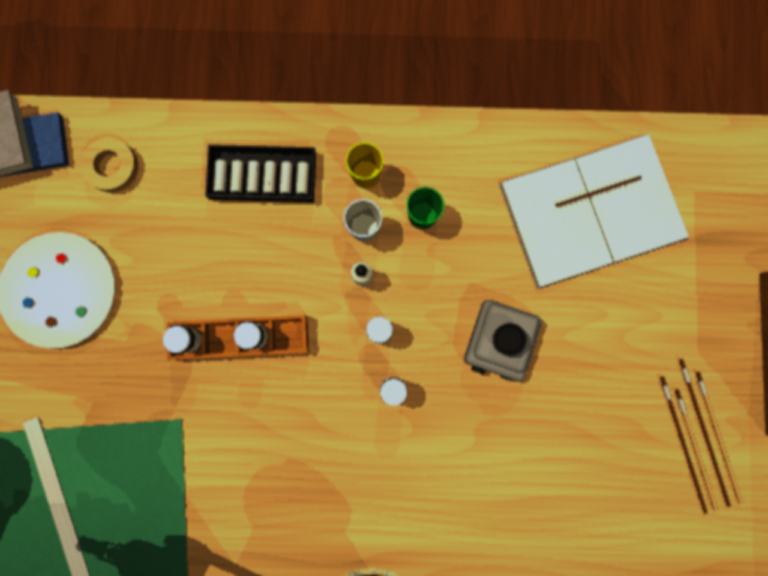

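View pics/side0.png

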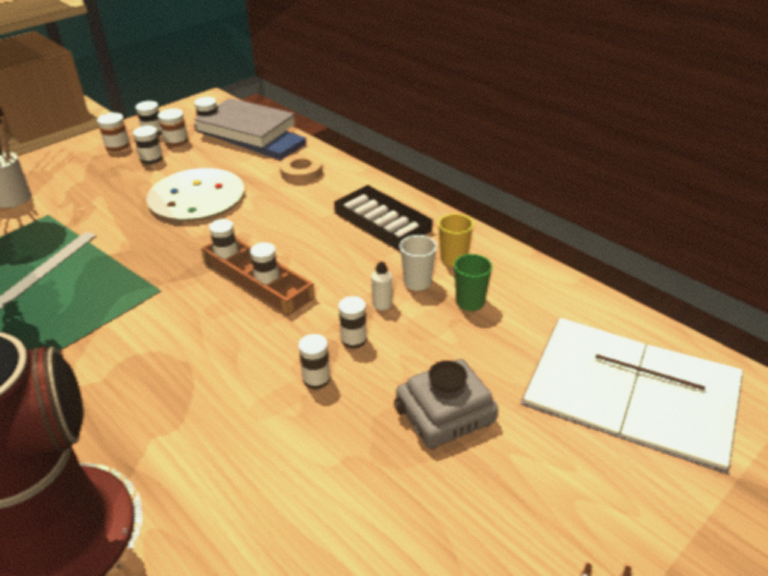

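The top view shows these candidates, in native pixels (shown/1.5):
- **Desk jars:** flat white lids at (253,220) and (263,261).
- **Dropper:** the white bottle with a black cone at (241,181).
- **Not for moving:** crate jars at (119,227) and (165,224), the white rinse cup at (242,146) with its yellow and green look-alikes, and the far shelf jars, seen only from the side.
- **Mixer cup:** (340,227).

Crate cells 2 and 4 (counting from the left) look empty.

```bash
cat > m.py <<'E'
from h import *
def blobs(mask,amin):
    n,l,s,c=cv2.connectedComponentsWithStats(mask.astype(np.uint8)); return [(s[i],c[i],l==i) for i in range(1,n) if s[i][4]>=amin]
if __name__=="__main__":
    a=grab("top");b=grab("side")
    im=a["image"];hsv=cv2.cvtColor(im,cv2.COLOR_RGB2HSV);H,S,V=[hsv[...,i].astype(int) for i in range(3)]
    print("white top")
    for s,c,_ in blobs((S<60)&(V>150),40):
        if 100<c[0]<300 and 130<c[1]<300: print(s,c.round(1),ray(a,*c,.08).round(4),ray(a,*c,.086).round(4))
    print("dark top")
    for s,c,_ in blobs((V<45),20):
        if 225<c[0]<380 and 150<c[1]<300: print(s,c.round(1),ray(a,*c,.088).round(4),ray(a,*c,.090).round(4))
    m=((H<14)&(S>120)&(V<200)&(V>60)); m[:195]=0;m[255:]=0;m[:,:105]=0;m[:,215:]=0
    bb=max(blobs(m,50),key=lambda q:q[0][4]);print("crate",bb[0])
    ys,xs=np.nonzero(bb[2]);P=np.array([ray(a,x,y,.036)[:2] for x,y in zip(xs,ys)])*1000
    r=cv2.minAreaRect(P.astype(np.float32));print(r)
    hs=cv2.cvtColor(b["image"],cv2.COLOR_RGB2HSV);S,V=hs[...,1].astype(int),hs[...,2].astype(int)
    print("side white")
    for s,c,_ in blobs((S<70)&(V>150),40):
        if 130<c[0]<270 and 140<c[1]<260: print(s,c.round(1))
    cv2.imwrite("pics/mask.png",m.astype(np.uint8)*255)
    save(a,"pics/crop.png",(100,160,380,265),2.8)
E
python3 m.py
```

```text
white top
[245 148   9   9  40] [248.6 151.8] [0.7173 0.0124 0.08  ] [0.7161 0.0122 0.086 ]
[244 211  18  17 228] [252.4 219.3] [ 0.5399 -0.0026  0.08  ] [ 0.5396 -0.0027  0.086 ]
[156 215  17  17 227] [163.9 223.3] [0.5231 0.2261 0.08  ] [0.523  0.2247 0.086 ]
[109 218  17  17 229] [116.7 225.8] [0.5132 0.348  0.08  ] [0.5131 0.3459 0.086 ]
[254 253  17  17 235] [261.9 261.2] [ 0.4332 -0.0302  0.08  ] [ 0.4336 -0.0301  0.086 ]
dark top
[275 148  12   5  23] [280.5 150.2] [ 0.7222 -0.0711  0.088 ] [ 0.7218 -0.071   0.09  ]
[238 177   6   7  33] [240.5 180.2] [0.64  0.031 0.088] [0.6398 0.0309 0.09  ]
[329 216  22  21 363] [339.7 226.1] [ 0.5282 -0.2273  0.088 ] [ 0.5282 -0.2269  0.09  ]
crate [ 112  212   93   28 1323]
((518.9588623046875, 251.8791046142578), (65.8325424194336, 249.38803100585938), 4.6153459548950195)
side white
[249 141  23  13 148] [260.3 146.7]
[139 146  16  12 140] [146.8 150.9]
[167 162  16  13 153] [174.4 167. ]
[248 182  13   9  80] [253.8 185.6]
[226 197  18  15 198] [234.2 203.8]
[199 223  19  16 233] [208.1 229.6]
```

View pics/crop.png

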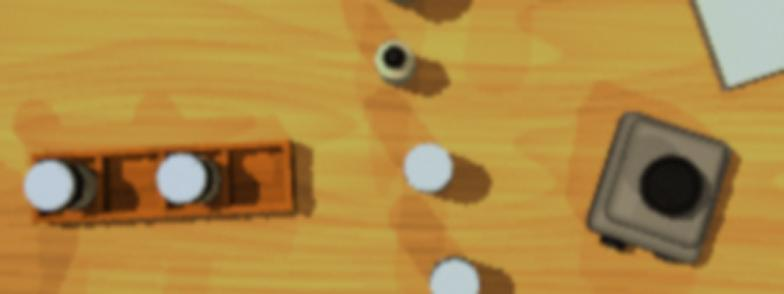

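The crop confirms the choice: two flat white lids on the desk, the dropper with its black cone, and empty crate cells 2 and 4. The measurements agree with the given sizes: the crate comes out at 66x249 mm and its jars are 122 mm apart. I'll turn the tool so the jaws close along the crate's x.

Emit:
play_rows(
  commands=[
    [0,0,0,0,0,7],
    [0,0,0,0,0,7],
    [0,0,0,0,0,7],
    [0,0,0,0,0,7],
    [0,0,0,0,0,7],
  ],
  hand=85,
)

```text
time: 0.62
tool_pos: [0.1689, 0.6015, 0.2116]
tool_rot: [0.0, 0.431, 0.902, -0.0]
contact_force: [-0.5, 0.9, 0.2]
gripper_width: 0.996
grasp_force: 0.0
```

Emit:
play_rows(
  commands=[
    [0,0,0,0,0,7],
    [0,0,0,0,0,7],
    [0,0,0,0,0,7],
    [0,0,0,0,0,7],
    [0,0,0,0,0,7],
  ],
)

```text
time: 1.03
tool_pos: [0.1689, 0.6015, 0.2116]
tool_rot: [0.0, 0.682, 0.731, -0.0]
contact_force: [0.5, -0.3, 0.5]
gripper_width: 0.995
grasp_force: 0.0
```

```bash
cat > to.py <<'E'
# print the tool-frame shift (mm) and turn (deg) to a target with tool down; yaw = world angle (deg) of tool y
import sys
from h import *
from scipy.spatial.transform import Rotation as R
def to(p,yaw):
    s=manip.state();q=s["tool_rot"];A=R.from_quat([q[1],q[2],q[3],q[0]])
    c,n=np.cos(np.radians(yaw)),np.sin(np.radians(yaw))
    T=np.array([[n,c,0],[-c,n,0],[0,0,-1.]]); T[:,0]=np.cross(T[:,1],T[:,2])
    d=A.inv().apply(np.array(p)-s["tool_pos"])*1000
    print("t",round(s["time"],2),"pos",s["tool_pos"].round(4),"shift",d.round(1),"turn",np.degrees((A.inv()*R.from_matrix(T)).as_rotvec()).round(1),"q",s["joint_pos"].round(2),"F",s["contact_force"].round(1),"w",round(s["gripper_width"],3),"g",round(s["grasp_force"],1))
if __name__=="__main__":
    v=list(map(float,sys.argv[1:])); to(v[:3],v[3])
E
python3 to.py .4335 -.030 .21 4.6
python3 - <<'E'
from h import *
b=imaging.grab_frame("side");b={k:np.array(v) for k,v in b.items()}
for n,X in dict(j1=(.5397,-.0026,.08),j2=(.4334,-.0301,.08),cap=(.64,.031,.094),cc=(.523,.2247,.086),cd=(.5131,.3459,.086)).items(): print(n,proj(b,X).round(1))
E
```

```text
t 1.03 pos [0.1689 0.6015 0.2116] shift [-648.3  220.3    1.9] turn [-0.   0.  -0.6] q [ 1.18  0.05  1.61 -0.    1.48  1.11] F [ 0.5 -0.3  0.5] w 0.995 g 0.0
j1 [234.1 203.1]
j2 [208.1 229.2]
cap [253.7 175.8]
cc [174.4 166.4]
cd [146.7 150.5]
```

Emit:
play_rows(
  commands=[
    [-32,11,0,0,0,0],
    [-32,11,0,0,0,0],
    [-32,11,0,0,0,0],
    [-32,11,0,0,0,0],
    [-32,11,0,0,0,0],
  ],
)

```text
time: 1.5
tool_pos: [0.2361, 0.4448, 0.2117]
tool_rot: [0.0, 0.679, 0.734, -0.0]
contact_force: [1.6, -0.2, 0.4]
gripper_width: 0.999
grasp_force: 0.0
```

Emit:
play_rows(
  commands=[
    [-32,11,0,0,0,0],
    [-32,11,0,0,0,0],
    [-32,11,0,0,0,0],
    [-32,11,0,0,0,0],
    [-32,11,0,0,0,0],
  ],
)

```text
time: 1.92
tool_pos: [0.3029, 0.2894, 0.2119]
tool_rot: [0.0, 0.679, 0.734, 0.0]
contact_force: [0.8, -0.3, -0.0]
gripper_width: 0.995
grasp_force: 0.0
```

Emit:
play_rows(
  commands=[
    [-32,11,0,0,0,0],
    [-32,11,0,0,0,0],
    [-32,11,0,0,0,0],
    [-32,11,0,0,0,0],
    [-32,11,0,0,0,0],
  ],
)

```text
time: 2.33
tool_pos: [0.3698, 0.1339, 0.2121]
tool_rot: [0.0, 0.679, 0.734, 0.0]
contact_force: [0.5, -0.1, 0.2]
gripper_width: 0.993
grasp_force: 0.0
```

Emit:
play_rows(
  commands=[
    [-32,11,0,0,0,0],
    [-32,11,0,0,0,0],
    [-32,11,0,0,0,0],
    [-32,11,0,0,0,0],
    [0,0,0,0,0,0],
  ],
)

```text
time: 2.75
tool_pos: [0.4243, 0.0067, 0.212]
tool_rot: [0.001, 0.681, 0.732, -0.001]
contact_force: [0.0, 0.1, 0.5]
gripper_width: 1.001
grasp_force: 0.0
```

```bash
python3 to.py .4335 -.030 .053 4.6
```

```text
t 2.75 pos [0.4243 0.0067 0.212 ] shift [-37.    6.5 159.1] turn [ 0.   0.1 -0.5] q [-0.16 -0.46  2.05 -0.    1.55 -0.23] F [0.  0.1 0.5] w 1.001 g 0.0
```

Emit:
play_rows(
  commands=[
    [-18,3,20,0,0,0],
    [-19,3.5,20,0,0,-0.5],
    [0,0,30,0,0,0],
    [0,0,30,0,0,0],
    [0,0,0,0,0,0],
  ],
)

```text
time: 3.17
tool_pos: [0.4277, -0.0242, 0.1055]
tool_rot: [-0.005, 0.676, 0.737, -0.003]
contact_force: [-1.4, -0.1, -0.5]
gripper_width: 0.996
grasp_force: 0.0
```

Emit:
play_rows(
  commands=[
    [0,0,25,0,0,0],
    [0,0,20,0,0,0],
    [0,0,14,0,0,0],
    [0,0,0,0,0,0],
  ],
)

```text
time: 3.5
tool_pos: [0.4305, -0.0244, 0.0512]
tool_rot: [-0.002, 0.676, 0.737, -0.001]
contact_force: [-0.3, 0.0, -1.1]
gripper_width: 0.995
grasp_force: 0.0
```

```bash
python3 to.py .4335 -.030 .053 4.6; python3 -c "
from h import *
save(grab('side'),'pics/s1.png',(140,120,330,260),3)"
```

```text
t 3.5 pos [ 0.4305 -0.0244  0.0512] shift [-5.8  2.5 -1.9] turn [-0.3 -0.1  0.3] q [-0.23 -0.27  2.19  0.    1.23 -0.32] F [-0.3  0.  -1.1] w 0.995 g 0.0
```

View pics/s1.png

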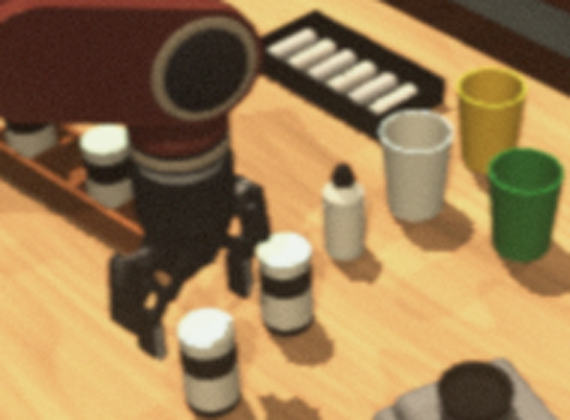

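The side crop shows jar 2's lid at crop (207,330) and the fingertips near (155,350) and (240,295). The gripper looks further back or higher than expected, so I'll compare with the projected fingertips.

```bash
python3 -c "
from h import *
a=grab('top');b=grab('side');s=manip.state();p=s['tool_pos'];print(p)
cr=lambda X:((proj(b,X)-[140,120])*3).round()
for z in(.037,.05,.08):
  print(z,cr((p[0]-.043,p[1]-.003,z)),cr((p[0]+.043,p[1]+.003,z)), 'jar',cr((.4334,-.0301,z)))
save(a,'pics/t1.png',(150,150,330,320),3.3)
save(b,'pics/s2.png',(140,120,330,260),3)"
```

```text
[ 0.4335349  -0.0252387   0.05484387]
0.037 [165. 393.] [243. 336.] jar [209. 367.]
0.05 [163. 381.] [242. 324.] jar [207. 355.]
0.08 [159. 354.] [240. 297.] jar [204. 328.]
```

View pics/t1.png

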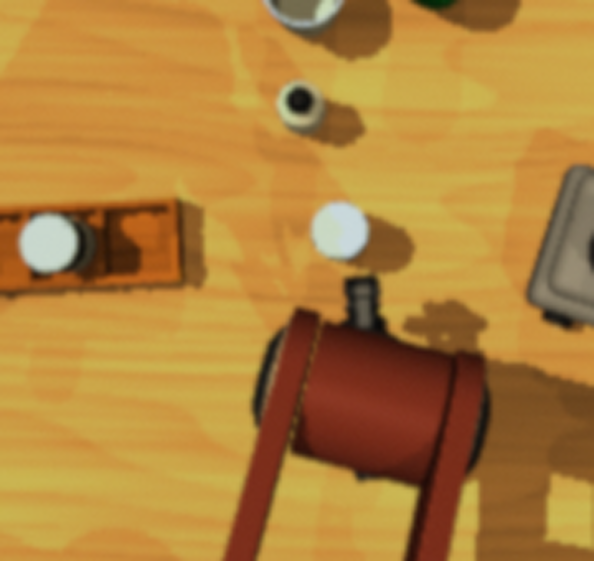

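The top crop shows the far finger at crop (362,290) and the arm covering jar 2. Now the settled side view.

View pics/s2.png

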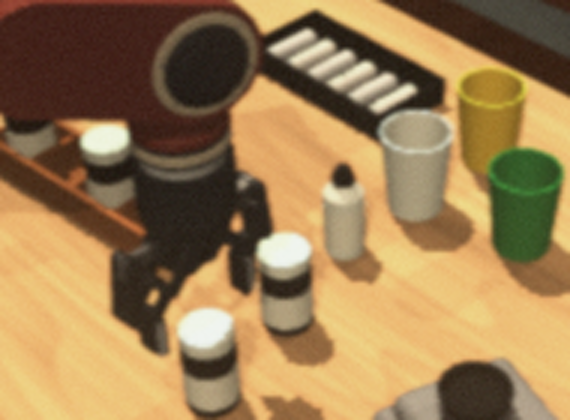

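```bash
python3 -c "
from h import *
a=imaging.grab_frame('top');a={k:np.array(v) for k,v in a.items()}
for z in(.05,.08,.1):print(z,ray(a,150+362/3.3,150+285/3.3,z).round(4))"; python3 to.py .4335 -.030 .053 4.6
```

```text
0.05 [ 0.4961 -0.023   0.05  ]
0.08 [ 0.4963 -0.0227  0.08  ]
0.1 [ 0.4964 -0.0226  0.1   ]
t 3.7 pos [ 0.4338 -0.0254  0.0551] shift [-4.6 -0.7  2.1] turn [0.2 0.1 0.3] q [-0.23 -0.27  2.19  0.    1.23 -0.31] F [ 0.7 -0.3  0.8] w 0.997 g 0.0
```

```bash
python3 -c "
from h import *
print([x for x in dir(manip) if x[0]!='_'], manip.nose_length)"
```

```text
['IKError', 'job_done', 'nose_length', 'state'] 0.014
```

Emit:
play_rows(
  commands=[
    [-5,-1,0,0,0,0],
    [0,0,5,0,0,0],
    [0,0,5,0,0,0],
    [0,0,5,0,0,0],
    [0,0,0,0,0,0],
  ],
)

```text
time: 4.12
tool_pos: [0.4307, -0.0301, 0.0365]
tool_rot: [-0.001, 0.677, 0.736, -0.001]
contact_force: [-0.0, -0.4, -0.3]
gripper_width: 0.995
grasp_force: 0.0
```

```bash
python3 to.py .4335 -.030 .04 4.6; python3 -c "
from h import *
b=grab('side');s=manip.state();p=s['tool_pos']
V=b['image'].max(2).astype(int)
for c in range(176,200,2):
  r=np.nonzero(V[200:260,c]<70)[0]; print(c, (200+r.min(),200+r.max()) if len(r) else None, end='; ')
print()
for z in(.025,.04,.06,.08):
  print(z,[proj(b,(p[0]+dx,p[1]+dy,z)).round(1) for dx,dy in((-.043,-.014),(-.043,.008),(-.057,-.014))])"
```

```text
t 4.12 pos [ 0.4307 -0.0301  0.0365] shift [-0.1  2.8 -3.5] turn [-0.1 -0.1  0.2] q [-0.24 -0.25  2.2   0.    1.19 -0.33] F [-0.  -0.4 -0.3] w 0.995 g 0.0
176 None; 178 None; 180 (np.int64(215), np.int64(231)); 182 (np.int64(218), np.int64(232)); 184 (np.int64(214), np.int64(234)); 186 (np.int64(213), np.int64(235)); 188 (np.int64(213), np.int64(236)); 190 (np.int64(200), np.int64(241)); 192 (np.int64(200), np.int64(242)); 194 (np.int64(200), np.int64(234)); 196 (np.int64(200), np.int64(228)); 198 (np.int64(200), np.int64(225)); 
0.025 [array([198.8, 258.6]), array([193. , 253.8]), array([194.1, 261.7])]
0.04 [array([198.2, 254.2]), array([192.4, 249.3]), array([193.4, 257.3])]
0.06 [array([197.4, 248.2]), array([191.5, 243.3]), array([192.6, 251.3])]
0.08 [array([196.5, 242. ]), array([190.6, 237.2]), array([191.7, 245.1])]
```

Emit:
play_rows(
  commands=[
    [0,0,0,0,0,0],
    [0,0,0,0,0,0],
    [0,0,0,0,0,0],
    [0,0,0,0,0,0],
    [0,0,0,0,0,0],
  ],
  hand=30,
)

```text
time: 4.58
tool_pos: [0.4325, -0.0304, 0.0387]
tool_rot: [0.001, 0.677, 0.736, 0.0]
contact_force: [1.3, 0.6, 1.5]
gripper_width: 0.508
grasp_force: 60.9
```

Emit:
play_rows(
  commands=[
    [0,0,0,0,0,0],
    [0,0,0,0,0,0],
    [0,0,0,0,0,0],
  ],
)

```text
time: 4.83
tool_pos: [0.4325, -0.0304, 0.0387]
tool_rot: [0.001, 0.677, 0.736, 0.0]
contact_force: [0.4, 0.4, 4.8]
gripper_width: 0.498
grasp_force: 61.0
```

```bash
python3 to.py .4335 -.030 .04 4.6; python3 -c "
from h import *
b=grab('side');s=manip.state();p=s['tool_pos']
save(b,'pics/s3.png',(140,150,290,270),4)
for z in(.0,.026,.04,.08): print(z,((proj(b,(p[0]-.023,p[1],z))-[140,150])*4).round())"
```

```text
t 4.83 pos [ 0.4325 -0.0304  0.0387] shift [ 0.4  1.  -1.3] turn [0.1 0.  0.2] q [-0.24 -0.25  2.2   0.    1.19 -0.33] F [0.4 0.4 4.8] w 0.498 g 61.0
0.0 [253. 433.]
0.026 [249. 403.]
0.04 [247. 386.]
0.08 [241. 337.]
```

View pics/s3.png

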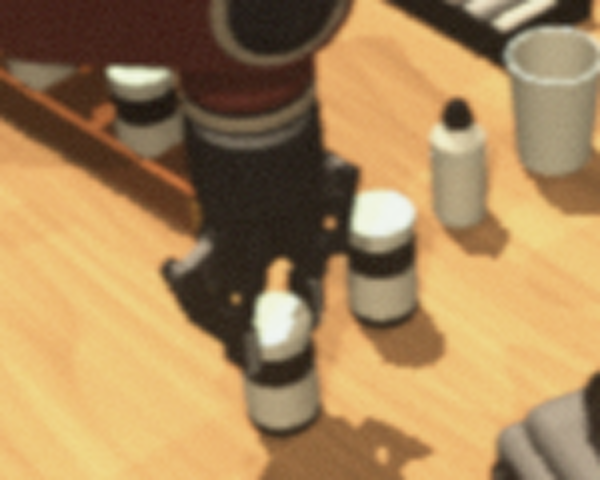

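In the side crop the jar is upright between the pads. The left fingertip at (250,370) sits about 50 mm up, so the tips are roughly 25 mm higher than the TCP reading implies. I'll place relative to this pick height. Lifting now.

Emit:
play_rows(
  commands=[
    [0,0,-10,0,0,0],
    [0,0,-20,0,0,0],
    [0,0,-30,0,0,0],
    [0,0,-30,0,0,0],
    [0,0,-25,0,0,0],
  ],
)

```text
time: 5.3
tool_pos: [0.431, -0.0302, 0.1542]
tool_rot: [-0.001, 0.677, 0.736, -0.0]
contact_force: [1.0, -0.8, -1.6]
gripper_width: 0.505
grasp_force: 61.2
```

Emit:
play_rows(
  commands=[
    [15,5,0,0,0,0],
    [31,11,0,0,0,0],
    [31,11,0,0,0,0],
    [31,11,0,0,0,0],
    [31,11,0,0,0,0],
  ],
)

```text
time: 5.72
tool_pos: [0.4681, 0.1136, 0.1525]
tool_rot: [-0.001, 0.677, 0.736, -0.001]
contact_force: [0.4, -0.3, -1.0]
gripper_width: 0.503
grasp_force: 61.3
```

Emit:
play_rows(
  commands=[
    [31,11,0,0,0,0],
    [31,11,0,0,0,0],
    [31,11,0,0,0,0],
    [31,11,0,0,0,0],
    [31,11,0,0,0,0],
  ],
)

```text
time: 6.13
tool_pos: [0.5098, 0.2726, 0.1521]
tool_rot: [-0.0, 0.677, 0.736, -0.001]
contact_force: [0.4, -0.5, -0.9]
gripper_width: 0.502
grasp_force: 61.3
```

Emit:
play_rows(
  commands=[
    [13,6,0,0,0,0],
    [0,0,0,0,0,0],
    [0,0,0,0,0,0],
  ],
)

```text
time: 6.38
tool_pos: [0.5147, 0.2847, 0.152]
tool_rot: [-0.0, 0.676, 0.737, -0.001]
contact_force: [0.1, -0.9, -1.6]
gripper_width: 0.502
grasp_force: 61.3
```

```bash
python3 to.py .5175 .2844 .0447 4.6; python3 -c "
from h import *
b=grab('side'); p=manip.state()['tool_pos']
d=p[2]-.0387
print('lid predicted',proj(b,(p[0],p[1],.08+d)),'bottom',proj(b,(p[0],p[1],d)))
from m import blobs
hs=cv2.cvtColor(b['image'],cv2.COLOR_RGB2HSV);S,V=hs[...,1].astype(int),hs[...,2].astype(int)
for s,c,_ in blobs((S<70)&(V>130),25):
   if 100<c[0]<260 and 60<c[1]<250: print(s,c.round(1))
save(b,'pics/s4.png',(80,60,230,180),4)"
```

```text
t 6.38 pos [0.5147 0.2847 0.152 ] shift [ -0.4   3.  107.3] turn [-0.1  0.1  0.3] q [ 0.38  0.01  1.76 -0.    1.38  0.29] F [ 0.1 -0.9 -1.6] w 0.502 g 61.3
lid predicted [153.62375204 125.88098763] bottom [158.01409281 150.79147392]
[159  68  36  23 466] [173.6  78.6]
[105  72  17  10 125] [113.3  76.3]
[  98  112   51   34 1098] [121.3 131.2]
[148 114  14  20 185] [153.9 123.8]
[229 130  50  28 504] [253.6 143. ]
[139 146  13  12 118] [145.7 151.3]
[168 162  15  13 101] [174.9 167.5]
[248 182  13  10  82] [253.7 185.8]
[226 197  18  15 200] [234.1 203.9]
```

View pics/s4.png

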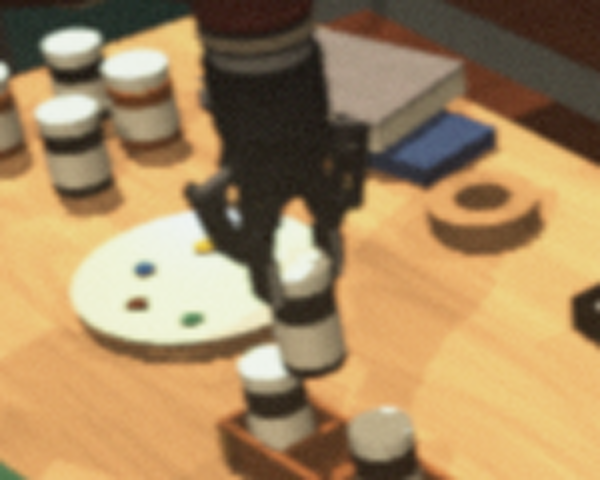

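In the side crop the jar hangs upright between the two crate jars. Its predicted bottom is (312,363) and it is seen at about (313,360), so the grip is good. Lowering.

Emit:
play_rows(
  commands=[
    [0,3,10,0,0,0],
    [0,0,25,0,0,0],
    [0,0,25,0,0,0],
    [0,0,15,0,0,0],
    [0,0,0,0,0,0],
  ],
)

```text
time: 6.85
tool_pos: [0.515, 0.2823, 0.0724]
tool_rot: [-0.002, 0.677, 0.736, -0.004]
contact_force: [-0.6, -0.2, -1.6]
gripper_width: 0.502
grasp_force: 61.2
```

Emit:
play_rows(
  commands=[
    [0,0,10,0,0,0],
    [0,0,8,0,0,0],
    [0,0,6,0,0,0],
    [0,0,4,0,0,0],
    [0,0,0,0,0,0],
  ],
)

```text
time: 7.27
tool_pos: [0.5183, 0.2848, 0.0493]
tool_rot: [-0.0, 0.677, 0.736, -0.0]
contact_force: [-0.8, 1.0, -1.6]
gripper_width: 0.506
grasp_force: 61.2
```

```bash
python3 to.py .5175 .2844 .0447 4.6
```

```text
t 7.27 pos [0.5183 0.2848 0.0493] shift [-0.4 -0.8  4.6] turn [-0.1  0.   0.2] q [ 0.38  0.13  1.82 -0.    1.2   0.29] F [-0.8  1.  -1.6] w 0.506 g 61.2
```

Emit:
play_rows(
  commands=[
    [0,-0.5,2,0,0,0],
    [0,0,1.5,0,0,0],
    [0,0,1,0,0,0],
    [0,0,0,0,0,0],
    [0,0,0,0,0,0],
  ],
)

```text
time: 7.68
tool_pos: [0.5182, 0.2851, 0.0457]
tool_rot: [0.0, 0.677, 0.736, 0.0]
contact_force: [-0.7, -0.1, -1.2]
gripper_width: 0.504
grasp_force: 61.2
```

```bash
python3 to.py .5175 .2844 .0447 4.6
```

```text
t 7.68 pos [0.5182 0.2851 0.0457] shift [-0.6 -0.8  1. ] turn [ 0.  -0.   0.2] q [ 0.38  0.13  1.82 -0.    1.19  0.29] F [-0.7 -0.1 -1.2] w 0.504 g 61.2
```

Emit:
play_rows(
  commands=[
    [0,0,1,0,0,0],
    [0,0,0.5,0,0,0],
    [0,0,0,0,0,0],
  ],
)

```text
time: 7.93
tool_pos: [0.5185, 0.2852, 0.0447]
tool_rot: [0.0, 0.677, 0.736, 0.0]
contact_force: [0.2, 0.3, 1.8]
gripper_width: 0.508
grasp_force: 61.6
```

Emit:
play_rows(
  commands=[
    [0,0,0,0,0,0],
    [0,0,0,0,0,0],
    [0,0,0,0,0,0],
    [0,0,0,0,0,0],
    [0,0,0,0,0,0],
  ],
  hand=85,
)

```text
time: 8.35
tool_pos: [0.5182, 0.285, 0.044]
tool_rot: [0.0, 0.677, 0.736, 0.0]
contact_force: [-0.6, -0.0, -0.4]
gripper_width: 0.996
grasp_force: 0.0
```

Emit:
play_rows(
  commands=[
    [0,0,-10,0,0,0],
    [0,0,-25,0,0,0],
    [0,0,-30,0,0,0],
    [0,0,-30,0,0,0],
    [0,0,-20,0,0,0],
  ],
)

```text
time: 8.77
tool_pos: [0.5193, 0.2855, 0.1633]
tool_rot: [0.001, 0.677, 0.736, 0.002]
contact_force: [0.1, -0.2, 0.8]
gripper_width: 0.993
grasp_force: 0.0
```

Emit:
play_rows(
  commands=[
    [-30,0,0,0,0,0],
    [-30,0,0,0,0,0],
    [-30,0,0,0,0,0],
    [-30,0,0,0,0,0],
    [-30,0,0,0,0,0],
  ],
)

```text
time: 9.18
tool_pos: [0.5308, 0.1344, 0.16]
tool_rot: [0.0, 0.677, 0.736, 0.0]
contact_force: [0.3, -0.3, 0.0]
gripper_width: 0.997
grasp_force: 0.0
```

Emit:
play_rows(
  commands=[
    [-30,0,0,0,0,0],
    [-30,0,0,0,0,0],
    [-30,0,0,0,0,0],
    [-30,0,0,0,0,0],
    [0,0,0,0,0,0],
  ],
)

```text
time: 9.6
tool_pos: [0.5413, 0.0117, 0.1601]
tool_rot: [0.001, 0.679, 0.735, -0.0]
contact_force: [-0.1, 0.6, 0.8]
gripper_width: 0.996
grasp_force: 0.0
```

```bash
python3 to.py .5397 -.0026 .0387 4.6; python3 m.py
```

```text
t 9.6 pos [0.5413 0.0117 0.1601] shift [-13.9  -2.9 121.4] turn [ 0.1  0.1 -0.1] q [-0.11 -0.11  1.86 -0.    1.39 -0.19] F [-0.1  0.6  0.8] w 0.996 g 0.0
white top
[229 133  25  25 111] [245.1 149.3] [0.7237 0.022  0.08  ] [0.7224 0.0218 0.086 ]
[132 215  18  18 238] [140.5 223.8] [0.5201 0.2868 0.08  ] [0.52   0.2851 0.086 ]
[156 215  17  17 236] [164.1 223.1] [0.5235 0.2257 0.08  ] [0.5234 0.2243 0.086 ]
[109 218  17  17 231] [116.8 225.7] [0.5134 0.3478 0.08  ] [0.5133 0.3457 0.086 ]
dark top
[238 178   6   8  33] [240.3 180.7] [0.6387 0.0317 0.088 ] [0.6384 0.0316 0.09  ]
[277 202   5  28  62] [279.6 215.5] [ 0.5512 -0.0724  0.088 ] [ 0.5511 -0.0723  0.09  ]
[329 216  22  21 362] [339.3 226.3] [ 0.5277 -0.2265  0.088 ] [ 0.5276 -0.2261  0.09  ]
[247 235   6  14  52] [249.6 241.8] [0.4818 0.0027 0.088 ] [0.4819 0.0027 0.09  ]
[315 244   8   5  27] [318.4 245.8] [ 0.4765 -0.1734  0.088 ] [ 0.4766 -0.1731  0.09  ]
crate [ 112  195  103   60 1525]
((521.2010498046875, 239.2767333984375), (158.85118103027344, 275.80682373046875), 1.5992034673690796)
side white
[250 141  14   8  58] [256.7 144.5]
[257 145  15   8  61] [264.1 148.4]
[140 146  15  10 120] [147.  150.5]
[153 154  16  12 139] [160.6 158.7]
[167 162  16  13 154] [174.4 167. ]
[248 182  12  10  82] [253.6 185.7]
[226 197  18  15 193] [234.2 203.6]
```

The first jar sits in line with its neighbours at (0.520, 0.285). Now jar 1.

Emit:
play_rows(
  commands=[
    [-14,-2,15,0,0,0],
    [0,0,25,0,0,0],
    [0,0,25,0,0,0],
    [0,0,15,0,0,0],
    [0,0,0,0,0,0],
  ],
)

```text
time: 10.12
tool_pos: [0.5368, 0.0034, 0.075]
tool_rot: [-0.003, 0.676, 0.737, -0.002]
contact_force: [-0.1, -0.8, -0.6]
gripper_width: 0.991
grasp_force: 0.0
```

Emit:
play_rows(
  commands=[
    [0,0,15,0,0,0],
    [0,0,15,0,0,0],
    [0,0,10,0,0,0],
    [0,0,0,0,0,0],
    [0,0,0,0,0,0],
  ],
)

```text
time: 10.53
tool_pos: [0.5401, 0.0024, 0.0394]
tool_rot: [-0.0, 0.677, 0.736, -0.0]
contact_force: [0.2, 0.8, 0.6]
gripper_width: 0.996
grasp_force: 0.0
```

```bash
python3 to.py .5397 -.0026 .0387 4.6
```

```text
t 10.53 pos [0.5401 0.0024 0.0394] shift [-4.9 -0.8  0.7] turn [-0.  -0.   0.3] q [-0.13  0.03  1.95  0.    1.17 -0.22] F [0.2 0.8 0.6] w 0.996 g 0.0
```

Emit:
play_rows(
  commands=[
    [-5,0,0.5,0,0,0],
    [0,0,0,0,0,0],
    [0,0,0,0,0,0],
  ],
)

```text
time: 10.78
tool_pos: [0.5413, -0.0035, 0.0397]
tool_rot: [0.001, 0.677, 0.736, 0.001]
contact_force: [-0.5, -0.7, -0.6]
gripper_width: 0.997
grasp_force: 0.0
```

Emit:
play_rows(
  commands=[
    [0,0,0,0,0,0],
    [0,0,0,0,0,0],
    [0,0,0,0,0,0],
    [0,0,0,0,0,0],
    [0,0,0,0,0,0],
  ],
  hand=30,
)

```text
time: 11.2
tool_pos: [0.541, -0.0032, 0.0391]
tool_rot: [0.001, 0.677, 0.736, 0.0]
contact_force: [0.5, 0.8, 2.5]
gripper_width: 0.504
grasp_force: 61.3
```

Emit:
play_rows(
  commands=[
    [0,0,0,0,0,0],
    [0,0,-10,0,0,0],
    [0,0,-20,0,0,0],
    [0,0,-25,0,0,0],
    [0,0,-25,0,0,0],
  ],
)

```text
time: 11.62
tool_pos: [0.5392, -0.0029, 0.1186]
tool_rot: [-0.001, 0.677, 0.736, -0.001]
contact_force: [0.2, -0.6, -1.2]
gripper_width: 0.506
grasp_force: 61.0
```

```bash
python3 to.py .5282 .1635 .045 4.6
```

```text
t 11.62 pos [ 0.5392 -0.0029  0.1186] shift [166.7   3.2  73.7] turn [-0.2 -0.   0.2] q [-0.14 -0.07  1.9  -0.    1.32 -0.23] F [ 0.2 -0.6 -1.2] w 0.506 g 61.0
```

Emit:
play_rows(
  commands=[
    [30,0,0,0,0,0],
    [30,1,0,0,0,0],
    [30,1,0,0,0,0],
    [30,1,0,0,0,0],
    [27,0,0,0,0,0],
  ],
)

```text
time: 12.03
tool_pos: [0.5304, 0.1451, 0.1187]
tool_rot: [-0.0, 0.677, 0.736, -0.0]
contact_force: [0.5, -0.4, -1.6]
gripper_width: 0.508
grasp_force: 61.1
```

Emit:
play_rows(
  commands=[
    [20,0,0,0,0,0],
    [0,0,0,0,0,0],
    [0,0,0,0,0,0],
  ],
)

```text
time: 12.28
tool_pos: [0.5288, 0.1642, 0.1184]
tool_rot: [-0.0, 0.676, 0.737, -0.0]
contact_force: [-0.1, -0.3, -1.2]
gripper_width: 0.501
grasp_force: 61.1
```

```bash
python3 to.py .5280 .1634 .045 4.6
```

```text
t 12.28 pos [0.5288 0.1642 0.1184] shift [-0.7 -0.8 73.4] turn [-0.1  0.   0.3] q [ 0.17 -0.04  1.87 -0.    1.32  0.08] F [-0.1 -0.3 -1.2] w 0.501 g 61.1
```

Emit:
play_rows(
  commands=[
    [-0.5,-1,15,0,0,0],
    [0,0,15,0,0,0],
    [0,0,5,0,0,0],
    [0,0,0,0,0,0],
    [0,0,0,0,0,0],
  ],
)

```text
time: 12.7
tool_pos: [0.5284, 0.1622, 0.0835]
tool_rot: [-0.0, 0.677, 0.736, -0.0]
contact_force: [-0.9, -0.2, -0.1]
gripper_width: 0.508
grasp_force: 61.1
```

Emit:
play_rows(
  commands=[
    [0,0,7,0,0,0],
    [0,0,7,0,0,0],
    [0,0,7,0,0,0],
    [0,0,7,0,0,0],
    [0,0,0,0,0,0],
  ],
)

```text
time: 13.12
tool_pos: [0.5269, 0.1627, 0.0533]
tool_rot: [-0.001, 0.677, 0.736, -0.001]
contact_force: [-0.4, -0.0, -1.4]
gripper_width: 0.503
grasp_force: 61.1
```

Emit:
play_rows(
  commands=[
    [0,0,4,0,0,0],
    [0,0,3,0,0,0],
    [0,0,2,0,0,0],
    [0,0,0,0,0,0],
    [0,0,0,0,0,0],
  ],
)

```text
time: 13.53
tool_pos: [0.5284, 0.163, 0.0465]
tool_rot: [-0.0, 0.677, 0.736, -0.0]
contact_force: [0.3, 0.4, -1.2]
gripper_width: 0.506
grasp_force: 61.1
```

```bash
python3 to.py .5280 .1634 .045 4.6
```

```text
t 13.53 pos [0.5284 0.163  0.0465] shift [ 0.5 -0.4  1.5] turn [-0.  -0.   0.2] q [0.16 0.05 1.91 0.   1.18 0.08] F [ 0.3  0.4 -1.2] w 0.506 g 61.1
```

Emit:
play_rows(
  commands=[
    [0,0,1,0,0,0],
    [0,0,1,0,0,0],
    [0,0,0,0,0,0],
    [0,0,0,0,0,0],
  ],
)

```text
time: 13.87
tool_pos: [0.5288, 0.163, 0.0451]
tool_rot: [0.0, 0.677, 0.736, 0.0]
contact_force: [-0.2, 0.6, 1.7]
gripper_width: 0.504
grasp_force: 61.3
```

Emit:
play_rows(
  commands=[
    [0,0,0,0,0,0],
    [0,0,0,0,0,0],
    [0,0,0,0,0,0],
    [0,0,0,0,0,0],
    [0,0,0,0,0,0],
  ],
  hand=85,
)

```text
time: 14.28
tool_pos: [0.5284, 0.163, 0.0444]
tool_rot: [-0.0, 0.677, 0.736, -0.0]
contact_force: [0.4, -0.1, 0.6]
gripper_width: 0.998
grasp_force: 0.0
```

Emit:
play_rows(
  commands=[
    [0,0,-10,0,0,0],
    [0,0,-25,0,0,0],
    [0,0,-30,0,0,0],
    [0,0,-35,0,0,0],
    [0,0,-35,0,0,0],
  ],
)

```text
time: 14.7
tool_pos: [0.5279, 0.1629, 0.1812]
tool_rot: [-0.0, 0.677, 0.736, -0.0]
contact_force: [0.6, 0.1, -0.6]
gripper_width: 0.998
grasp_force: 0.0
```

Emit:
play_rows(
  commands=[
    [-22,18,0,0,0,0],
    [-22,18,0,0,0,0],
    [-22,18,0,0,0,0],
    [-22,18,0,0,0,0],
    [-22,18,0,0,0,0],
  ],
)

```text
time: 15.12
tool_pos: [0.6283, 0.0599, 0.1806]
tool_rot: [0.0, 0.677, 0.736, 0.0]
contact_force: [0.6, 0.6, -0.3]
gripper_width: 0.995
grasp_force: 0.0
```

Emit:
play_rows(
  commands=[
    [0,0,0,0,0,7],
    [0,0,0,0,0,7],
    [0,0,0,0,0,7],
    [0,0,0,0,0,7],
    [0,0,0,0,0,7],
  ],
)

```text
time: 15.53
tool_pos: [0.6275, 0.0607, 0.1803]
tool_rot: [0.0, 0.868, 0.496, 0.0]
contact_force: [-0.2, -0.3, -0.7]
gripper_width: 0.993
grasp_force: 0.0
```

Emit:
play_rows(
  commands=[
    [0,0,0,0,0,7],
    [0,0,0,0,0,7],
    [0,0,0,0,0,7],
    [0,0,0,0,0,7],
    [0,0,0,0,0,7],
  ],
)

```text
time: 15.95
tool_pos: [0.6274, 0.0609, 0.1804]
tool_rot: [0.0, 0.977, 0.212, 0.0]
contact_force: [0.1, -0.6, 0.1]
gripper_width: 0.994
grasp_force: 0.0
```

Emit:
play_rows(
  commands=[
    [0,0,0,0,0,7],
    [0,0,0,0,0,7],
    [0,0,0,0,0,7],
    [0,0,0,0,0,3],
    [0,0,0,0,0,0],
  ],
)

```text
time: 16.37
tool_pos: [0.6275, 0.0609, 0.1803]
tool_rot: [0.0, 1.0, 0.007, 0.0]
contact_force: [0.5, -0.2, 0.2]
gripper_width: 0.996
grasp_force: 0.0
```

```bash
python3 to.py .6395 .031 .10 -90; python3 m.py
```

```text
t 16.37 pos [0.6275 0.0609 0.1803] shift [11.6 30.1 80.3] turn [ 0.  -0.   0.8] q [-0.02  0.09  1.63 -0.    1.42  1.54] F [ 0.5 -0.2  0.2] w 0.996 g 0.0
white top
[132 215  18  18 242] [140.5 223.8] [0.5201 0.2867 0.08  ] [0.52  0.285 0.086]
[156 215  11  17 158] [161.6 223.1] [0.5234 0.2321 0.08  ] [0.5233 0.2307 0.086 ]
[109 217  17  18 239] [116.9 225.6] [0.5136 0.3475 0.08  ] [0.5135 0.3454 0.086 ]
dark top
[247 142  11  40 200] [252.  164.8] [0.6813 0.0024 0.088 ] [0.681  0.0024 0.09  ]
[328 216  23  21 372] [338.8 226. ] [ 0.5284 -0.2252  0.088 ] [ 0.5284 -0.2248  0.09  ]
crate [ 112  195  103   60 2320]
((521.224365234375, 238.6663360595703), (158.84524536132812, 277.03143310546875), 1.594705581665039)
side white
[249 141  15   9  58] [256.3 144.8]
[256 145  15   9  59] [263.2 148.6]
[140 146  15  10 123] [146.9 150.5]
[153 153  16  13 148] [160.7 158.6]
[167 162  16  12 153] [174.4 167. ]
[182 170  17  14 165] [189.6 175.6]
[248 182  12  10  75] [253.5 185.5]
```

Both jars are in line in the crate. Now the bottle.

Emit:
play_rows(
  commands=[
    [6,15,10,0,0,0.8],
    [6,15,20,0,0,0],
    [0,0,30,0,0,0],
    [0,0,20,0,0,0],
    [0,0,0,0,0,0],
  ],
)

```text
time: 16.88
tool_pos: [0.6357, 0.0301, 0.0928]
tool_rot: [-0.0, 1.0, -0.0, -0.005]
contact_force: [-0.7, -0.1, -0.5]
gripper_width: 0.995
grasp_force: 0.0
```

Emit:
play_rows(
  commands=[
    [0,0,20,0,0,0],
    [0,0,15,0,0,0],
    [0,0,15,0,0,0],
    [0,0,5,0,0,0],
    [0,0,0,0,0,0],
  ],
)

```text
time: 17.3
tool_pos: [0.6382, 0.031, 0.0424]
tool_rot: [-0.0, 1.0, 0.0, -0.002]
contact_force: [-1.3, 0.2, 0.1]
gripper_width: 0.995
grasp_force: 0.0
```

```bash
python3 to.py .6395 .031 .030 -90; python3 -c "
from h import *
b=grab('side'); p=manip.state()['tool_pos']
save(b,'pics/s5.png',(190,110,310,230),5)
for z in (.0,.03,.05,.066,.094,.12): print(z,((proj(b,(p[0],p[1],z))-[190,110])*5).round(),((proj(b,(p[0],p[1]-.043,z))-[190,110])*5).round())"
```

```text
t 17.3 pos [0.6382 0.031  0.0424] shift [ 1.4 -0.  12.4] turn [-0.   0.2  0. ] q [-0.07  0.24  1.7  -0.    1.2   1.5 ] F [-1.3  0.2  0.1] w 0.995 g 0.0
0.0 [321. 466.] [376. 502.]
0.03 [320. 424.] [376. 460.]
0.05 [319. 395.] [375. 431.]
0.066 [318. 372.] [375. 407.]
0.094 [317. 330.] [375. 365.]
0.12 [316. 290.] [375. 325.]
```

View pics/s5.png

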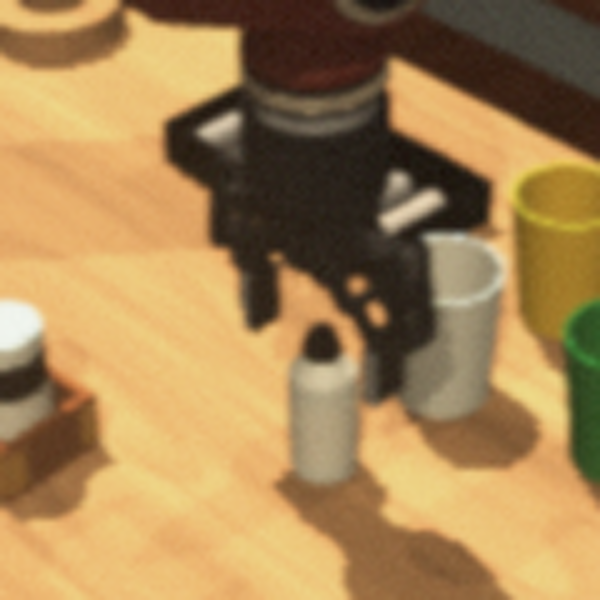

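The side crop shows the bottle upright and centred between the open fingers, with its cap at (320,345). The right fingertip at (378,400) is about 70 mm up at TCP 42 mm, the same ~27 mm offset as before. I'll go down another 23 mm and watch the force.

Emit:
play_rows(
  commands=[
    [1,0,5,0,0,0],
    [0,0,5,0,0,0],
    [0,0,3,0,0,0],
    [0,0,0,0,0,0],
    [0,0,0,0,0,0],
  ],
)

```text
time: 17.77
tool_pos: [0.6405, 0.031, 0.0314]
tool_rot: [0.0, 1.0, 0.0, -0.0]
contact_force: [-0.3, -0.7, -0.1]
gripper_width: 0.992
grasp_force: 0.0
```

Emit:
play_rows(
  commands=[
    [0,0,4,0,0,0],
    [0,0,4,0,0,0],
    [0,0,2,0,0,0],
    [0,0,0,0,0,0],
    [0,0,0,0,0,0],
  ],
)

```text
time: 18.18
tool_pos: [0.6403, 0.031, 0.0211]
tool_rot: [-0.0, 1.0, 0.0, -0.0]
contact_force: [0.3, 0.6, -0.0]
gripper_width: 0.996
grasp_force: 0.0
```

```bash
python3 to.py .6400 .031 .020 -90
```

```text
t 18.18 pos [0.6403 0.031  0.0211] shift [-0.3  0.   1.1] turn [-0.  0.  0.] q [-0.07  0.27  1.71 -0.    1.17  1.5 ] F [ 0.3  0.6 -0. ] w 0.996 g 0.0
```

Emit:
play_rows(
  commands=[
    [0,0,0,0,0,0],
    [0,0,0,0,0,0],
    [0,0,0,0,0,0],
    [0,0,0,0,0,0],
    [0,0,0,0,0,0],
  ],
  hand=25,
)

```text
time: 18.6
tool_pos: [0.6409, 0.0311, 0.0221]
tool_rot: [-0.0, 1.0, 0.0, 0.0]
contact_force: [-0.1, 0.8, 2.3]
gripper_width: 0.421
grasp_force: 59.7
```

Emit:
play_rows(
  commands=[
    [0,0,0,0,0,0],
    [0,0,-10,0,0,0],
    [0,0,-20,0,0,0],
    [0,0,-30,0,0,0],
    [0,0,-30,0,0,0],
  ],
)

```text
time: 19.02
tool_pos: [0.6392, 0.0309, 0.1113]
tool_rot: [0.0, 1.0, 0.0, -0.002]
contact_force: [0.1, -0.6, -0.1]
gripper_width: 0.422
grasp_force: 59.7
```

Emit:
play_rows(
  commands=[
    [0,0,-25,0,0,0],
    [0,0,-10,0,0,0],
    [0,0,0,0,0,0],
    [0,0,0,0,0,0],
  ],
)

```text
time: 19.35
tool_pos: [0.6403, 0.031, 0.1462]
tool_rot: [0.0, 1.0, 0.0, -0.0]
contact_force: [-0.7, 0.4, -1.0]
gripper_width: 0.423
grasp_force: 59.8
```

```bash
python3 to.py .5283 -.2275 .14 -90
python3 - <<'E'
from h import *
from m import blobs
a=grab('top');b=grab('side')
for n,f,box in(('top',a,(310,195,365,255)),('side',b,(260,230,335,300))):
    V=cv2.GaussianBlur(f['image'],(3,3),0).max(2).astype(int)
    for th in(45,55,65):
        m=np.zeros_like(V,bool);m[box[1]:box[3],box[0]:box[2]]=V[box[1]:box[3],box[0]:box[2]]<th
        q=max(blobs(m,20),key=lambda q:q[0][4]);c=np.array([q[0][0]+(q[0][2]-1)/2,q[0][1]+(q[0][3]-1)/2])
        print(n,th,q[0],q[1].round(1),ray(f,*q[1],.086).round(4))
print('proj side rim',[proj(b,(.5283,y,.088)).round(1) for y in(-.225,-.228)])
# bottle in grasp: white body in side
p=manip.state()['tool_pos'];d=p[2]-.021
print('bottle axis pred',proj(b,(p[0],p[1],d+.035)),proj(b,(p[0],p[1],d)))
hs=cv2.cvtColor(b['image'],cv2.COLOR_RGB2HSV);S,V=hs[...,1].astype(int),hs[...,2].astype(int)
for s,c,_ in blobs((S<90)&(V>110),25):
   if 225<c[0]<290 and 110<c[1]<230: print(s,c.round(1))
save(b,'pics/s6.png',(180,60,340,300),2.4)
E
```

```text
t 19.35 pos [0.6403 0.031  0.1462] shift [-112.1  258.4    6.2] turn [0. 0. 0.] q [-0.07  0.14  1.63 -0.    1.37  1.5 ] F [-0.7  0.4 -1. ] w 0.423 g 59.8
top 45 [328 215  23  22 372] [338.8 225.9] [ 0.5287 -0.2255  0.086 ]
top 55 [328 215  23  23 401] [338.7 225.9] [ 0.5287 -0.2253  0.086 ]
top 65 [327 214  25  24 443] [338.5 225.8] [ 0.529  -0.2248  0.086 ]Traceback (most recent call last):
  File "<stdin>", line 8, in <module>
ValueError: max() iterable argument is empty
```

Run:
```python
from h import *
from m import blobs
a=grab('top');b=grab('side');z=np.load('f0.npz')
for n,f,im,box in(('top0',a,z['top'],(310,195,365,255)),('top',a,a['image'],(310,195,365,255)),('side0',b,z['side'],(275,235,325,275)),('side',b,b['image'],(275,235,325,275))):
    V=im.max(2).astype(int)
    for th in(50,60,70):
        m=np.zeros_like(V,bool);m[box[1]:box[3],box[0]:box[2]]=V[box[1]:box[3],box[0]:box[2]]<th
        q=blobs(m,20)
        if not q: continue
        q=max(q,key=lambda q:q[0][4]); u,v,w,h=q[0][:4]
        c=(u+(w-1)/2,v+(h-1)/2)
        print(n,th,q[0],q[1].round(1),ray(f,*q[1],.084).round(4),'bbox',ray(f,*c,.084).round(4))
print('side rim',[proj(b,(.5283,y,.088)).round(1) for y in(-.225,-.228)])
# grey housing, top0
for n,im in (('0',z['top']),('now',a['image'])):
  hs=cv2.cvtColor(im,cv2.COLOR_RGB2HSV);S,V=hs[...,1].astype(int),hs[...,2].astype(int)
  m=np.zeros_like(V,bool);m[190:260,300:372]=((S<100)&(V<170))[190:260,300:372]
  q=max(blobs(m,50),key=lambda q:q[0][4]);ys,xs=np.nonzero(q[2])
  print(n,cv2.minAreaRect(np.array([ray(a,x,y,.05)[:2]*1000 for x,y in zip(xs,ys)],np.float32)))
p=manip.state()['tool_pos'];d=p[2]-.021
print('bottle pred',proj(b,(p[0],p[1],d+.05)),proj(b,(p[0],p[1],d)))
save(b,'pics/s6.png',(180,60,340,300),2.4)
```

```text
top0 50 [329 216  22  21 372] [339.6 226.1] [ 0.5283 -0.2281  0.084 ] bbox [ 0.5286 -0.2278  0.084 ]
top0 60 [329 216  23  22 388] [339.8 226.2] [ 0.5282 -0.2287  0.084 ] bbox [ 0.5274 -0.2291  0.084 ]
top0 70 [329 215  27  23 421] [340.1 226.4] [ 0.5276 -0.2294  0.084 ] bbox [ 0.5288 -0.2342  0.084 ]
top 50 [328 215  23  22 385] [338.9 225.9] [ 0.5288 -0.2262  0.084 ] bbox [ 0.5299 -0.2265  0.084 ]
top 60 [327 214  24  24 418] [338.9 225.9] [ 0.5289 -0.2261  0.084 ] bbox [ 0.5298 -0.2252  0.084 ]
top 70 [316 200  36  38 758] [333.7 220. ] [ 0.5437 -0.2127  0.084 ] bbox [ 0.5475 -0.2121  0.084 ]
side0 60 [287 242  23  20 211] [298.  251.4] [ 0.5269 -0.2287  0.084 ] bbox [ 0.5266 -0.229   0.084 ]
side0 70 [287 242  23  24 448] [298.1 252.8] [ 0.5238 -0.2317  0.084 ] bbox [ 0.5222 -0.233   0.084 ]
side 50 [287 242  19  15 126] [294.5 248.5] [ 0.5279 -0.2173  0.084 ] bbox [ 0.5291 -0.2207  0.084 ]
side 60 [286 241  24  24 425] [297.7 251.6] [ 0.5259 -0.2287  0.084 ] bbox [ 0.5236 -0.2302  0.084 ]
side 70 [286 241  25  25 505] [297.7 252.6] [ 0.5237 -0.2307  0.084 ] bbox [ 0.5233 -0.232   0.084 ]
side rim [array([297.2, 248.9]), array([298.3, 249.6])]
0 ((524.8618774414062, -222.09457397460938), (108.15607452392578, 124.2454605102539), 73.00161743164062)
now ((525.7583618164062, -221.69888305664062), (109.16283416748047, 124.58208465576172), 72.52799987792969)
bottle pred [252.77501472 151.096891  ] [253.19643802 167.12092973]
```

View pics/s6.png

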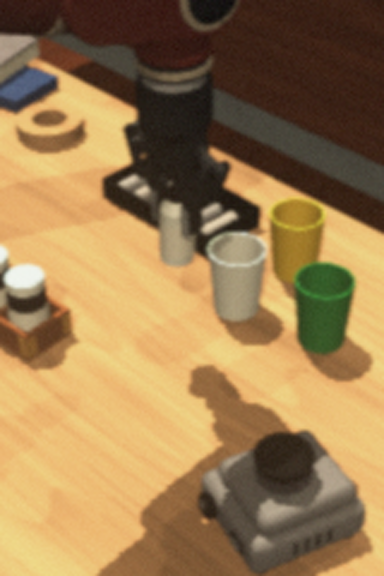

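The bottle hangs upright in the grip, base at crop (177,262), with bare body below the fingertips. The mixer cup at crop (285,455) puts its axis near (0.528, -0.2275), and both views agree. Moving over the cup.

Emit:
play_rows(
  commands=[
    [-6,13,0,0,0,0],
    [-12,28,0,0,0,0],
    [-12,28,0,0,0,0],
    [-12,28,0,0,0,0],
    [-12,28,0,0,0,0],
  ],
)

```text
time: 19.97
tool_pos: [0.585, -0.0955, 0.1453]
tool_rot: [-0.0, 1.0, 0.0, -0.001]
contact_force: [-0.0, 0.0, -1.1]
gripper_width: 0.423
grasp_force: 59.8
```

Emit:
play_rows(
  commands=[
    [-12,28,0,0,0,0],
    [-12,28,0,0,0,0],
    [-12,28,0,0,0,0],
    [-12,28,0,0,0,0],
    [-10,21,0,0,0,0],
  ],
)

```text
time: 20.38
tool_pos: [0.5266, -0.2293, 0.1454]
tool_rot: [-0.0, 1.0, -0.001, -0.001]
contact_force: [-0.3, -0.8, -1.1]
gripper_width: 0.421
grasp_force: 59.9
```

Emit:
play_rows(
  commands=[
    [0,0,10,0,0,0],
    [0,0,10,0,0,0],
    [0,0,0,0,0,0],
    [0,0,0,0,0,0],
  ],
)

```text
time: 20.72
tool_pos: [0.5276, -0.2257, 0.1244]
tool_rot: [-0.001, 1.0, 0.001, -0.002]
contact_force: [0.3, 0.3, -0.7]
gripper_width: 0.422
grasp_force: 59.9
```

```bash
python3 to.py .528 -.2275 .110 -90;  python3 - <<'E'
from h import *
from m import blobs
b=grab('side');p=manip.state()['tool_pos'];d=p[2]-.0215
print('pred base',proj(b,(p[0],p[1],d)),'mid25',proj(b,(p[0],p[1],d+.02)))
hs=cv2.cvtColor(b['image'],cv2.COLOR_RGB2HSV);S,V=hs[...,1].astype(int),hs[...,2].astype(int)
for s,c,_ in blobs((S<90)&(V>120),25):
   if 270<c[0]<330 and 180<c[1]<270: print(s,c.round(1))
E
```

```text
t 20.72 pos [ 0.5276 -0.2257  0.1244] shift [ 0.4  1.8 14.4] turn [-0.1  0.2  0.1] q [-0.53  0.    1.81  0.    1.33  1.04] F [ 0.3  0.3 -0.7] w 0.422 g 59.9
pred base [297.82280079 243.99254468] mid25 [298.17013565 237.41251686]
[290 219  37  50 579] [304.6 243.5]
[265 248  32  42 615] [281.1 267.3]
```

Emit:
play_rows(
  commands=[
    [0,1.5,5,0,0,0],
    [0,0,5,0,0,0],
    [0,0,4,0,0,0],
    [0,0,0,0,0,0],
    [0,0,0,0,0,0],
  ],
)

```text
time: 21.18
tool_pos: [0.5284, -0.2282, 0.112]
tool_rot: [-0.0, 1.0, 0.0, -0.0]
contact_force: [-0.1, -1.0, -0.5]
gripper_width: 0.419
grasp_force: 59.9
```

Emit:
play_rows(
  commands=[
    [0,0,2,0,0,0],
    [0,0,2,0,0,0],
    [0,0,1,0,0,0],
    [0,0,0,0,0,0],
    [0,0,0,0,0,0],
  ],
)

```text
time: 21.6
tool_pos: [0.5286, -0.2285, 0.1075]
tool_rot: [-0.0, 1.0, 0.0, -0.0]
contact_force: [-0.3, -0.5, -0.9]
gripper_width: 0.419
grasp_force: 59.9
```

```bash
python3 to.py .528 -.2275 .1015 -90
```

```text
t 21.6 pos [ 0.5286 -0.2285  0.1075] shift [-0.6 -1.   6. ] turn [-0.  0.  0.] q [-0.54  0.02  1.82 -0.    1.3   1.03] F [-0.3 -0.5 -0.9] w 0.419 g 59.9
```

Emit:
play_rows(
  commands=[
    [-0.5,-1,1.5,0,0,0],
    [0,0,1.5,0,0,0],
    [0,0,1,0,0,0],
    [0,0,0,0,0,0],
    [0,0,0,0,0,0],
  ],
)

```text
time: 22.02
tool_pos: [0.528, -0.2275, 0.1033]
tool_rot: [-0.0, 1.0, 0.0, -0.0]
contact_force: [0.2, 0.2, -1.0]
gripper_width: 0.422
grasp_force: 59.9
```

Emit:
play_rows(
  commands=[
    [0,0,1,0,0,0],
    [0,0,1,0,0,0],
    [0,0,0,0,0,0],
    [0,0,0,0,0,0],
  ],
)

```text
time: 22.35
tool_pos: [0.5284, -0.2277, 0.102]
tool_rot: [0.0, 1.0, 0.0, 0.0]
contact_force: [-0.0, 0.4, 1.8]
gripper_width: 0.422
grasp_force: 60.1
```

Emit:
play_rows(
  commands=[
    [0,0,1,0,0,0],
    [0,0,1,0,0,0],
    [0,0,0,0,0,0],
    [0,0,0,0,0,0],
  ],
)

```text
time: 22.68
tool_pos: [0.5285, -0.2277, 0.1001]
tool_rot: [0.0, 1.0, 0.0, 0.0]
contact_force: [-0.1, 1.5, 5.1]
gripper_width: 0.42
grasp_force: 60.4
```

```bash
python3 to.py .528 -.2275 .0935 -90
```

```text
t 22.68 pos [ 0.5285 -0.2277  0.1001] shift [-0.5 -0.2  6.6] turn [ 0. -0.  0.] q [-0.54  0.03  1.83  0.    1.28  1.03] F [-0.1  1.5  5.1] w 0.42 g 60.4
```

Contact came at the expected height, about 102 mm. Pressing in small steps.

Emit:
play_rows(
  commands=[
    [0,0,1,0,0,0],
    [0,0,1,0,0,0],
    [0,0,0,0,0,0],
    [0,0,0,0,0,0],
  ],
)

```text
time: 23.02
tool_pos: [0.5286, -0.2277, 0.0983]
tool_rot: [0.0, 1.0, 0.0, 0.0]
contact_force: [-1.4, 1.6, 6.1]
gripper_width: 0.424
grasp_force: 60.5
```

Emit:
play_rows(
  commands=[
    [0,0,1,0,0,0],
    [0,0,1,0,0,0],
    [0,0,0,0,0,0],
    [0,0,0,0,0,0],
  ],
)

```text
time: 23.35
tool_pos: [0.5287, -0.2277, 0.0967]
tool_rot: [0.0, 1.0, 0.0, 0.001]
contact_force: [-0.9, 2.0, 7.7]
gripper_width: 0.42
grasp_force: 60.7
```

Emit:
play_rows(
  commands=[
    [0,0,1,0,0,0],
    [0,0,0,0,0,0],
    [0,0,0,0,0,0],
  ],
)

```text
time: 23.6
tool_pos: [0.5287, -0.2277, 0.0959]
tool_rot: [0.0, 1.0, 0.0, 0.001]
contact_force: [-2.1, 2.0, 8.0]
gripper_width: 0.423
grasp_force: 60.8
```

```bash
python3 to.py .528 -.2275 .0935 -90
```

```text
t 23.6 pos [ 0.5287 -0.2277  0.0959] shift [-0.7 -0.2  2.4] turn [ 0.  -0.1  0. ] q [-0.54  0.04  1.83  0.    1.27  1.03] F [-2.1  2.   8. ] w 0.423 g 60.8
```

Emit:
play_rows(
  commands=[
    [0,0,1,0,0,0],
    [0,0,0,0,0,0],
    [0,0,0,0,0,0],
  ],
)

```text
time: 23.85
tool_pos: [0.5288, -0.2277, 0.0951]
tool_rot: [0.0, 1.0, 0.0, 0.001]
contact_force: [-1.6, 2.6, 10.0]
gripper_width: 0.427
grasp_force: 60.8
```

Emit:
play_rows(
  commands=[
    [0,0,1,0,0,0],
    [0,0,0,0,0,0],
    [0,0,0,0,0,0],
  ],
)

```text
time: 24.1
tool_pos: [0.5288, -0.2277, 0.0943]
tool_rot: [0.0, 1.0, 0.0, 0.001]
contact_force: [-1.4, 1.7, 10.1]
gripper_width: 0.42
grasp_force: 60.9
```

Emit:
play_rows(
  commands=[
    [0,0,0.8,0,0,0],
    [0,0,0,0,0,0],
    [0,0,0,0,0,0],
  ],
)

```text
time: 24.35
tool_pos: [0.529, -0.2277, 0.0939]
tool_rot: [0.0, 1.0, 0.0, 0.001]
contact_force: [-1.9, 3.4, 11.7]
gripper_width: 0.426
grasp_force: 61.0
```

Emit:
play_rows(
  commands=[
    [0,0,0.8,0,0,0],
    [0,0,0,0,0,0],
    [0,0,0,0,0,0],
  ],
)

```text
time: 24.6
tool_pos: [0.5292, -0.2277, 0.0938]
tool_rot: [0.0, 1.0, 0.0, 0.001]
contact_force: [-3.3, 4.7, 14.6]
gripper_width: 0.424
grasp_force: 61.4
```

The z reading has stalled at 93.8 mm, so the cup is on its stop. I'll add a little push for margin.

Emit:
play_rows(
  commands=[
    [0,0,0.8,0,0,0],
    [0,0,0.7,0,0,0],
    [0,0,0,0,0,0],
    [0,0,0,0,0,0],
    [0,0,0,0,0,0],
  ],
)

```text
time: 25.02
tool_pos: [0.5295, -0.2278, 0.0937]
tool_rot: [0.0, 1.0, 0.0, 0.001]
contact_force: [-6.0, 5.0, 20.3]
gripper_width: 0.424
grasp_force: 62.0
```

```bash
python3 to.py .528 -.2275 .0935 -90
python3 - <<'E'
from h import *
from m import blobs
b=grab('side')
hs=cv2.cvtColor(b['image'],cv2.COLOR_RGB2HSV);S,V=hs[...,1].astype(int),hs[...,2].astype(int)
for s,c,_ in blobs((S<70)&(V>150),40):
   if 130<c[0]<270 and 120<c[1]<260: print(s,c.round(1))
save(b,'pics/s7.png',(130,120,350,310),3)
E
```

```text
t 25.02 pos [ 0.5295 -0.2278  0.0937] shift [-1.5 -0.3  0.2] turn [ 0.  -0.1  0. ] q [-0.54  0.04  1.83  0.    1.27  1.03] F [-6.   5.  20.3] w 0.424 g 62.0
[140 146  15  10 118] [147.1 150.4]
[153 154  16  10 125] [160.6 158.2]
[167 162  16  12 141] [174.5 166.8]
[182 170  16  13 155] [189.5 175.6]
```

View pics/s7.png

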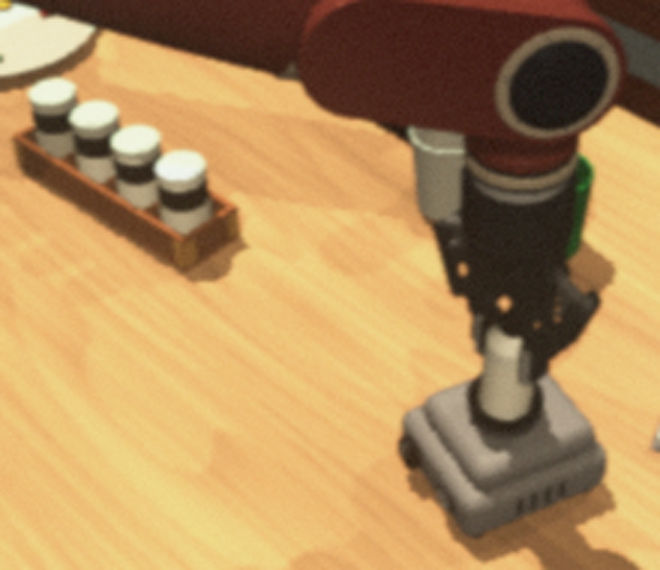

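The side crop shows all four jars upright in the crate, and the bottle upright in the cup with the cup down on its collar. Before handing in, a quick check that the fingertips clear the cup rim.

Run:
```python
from h import *
b=grab('side');s=manip.state();p=s['tool_pos']
for y in(p[1]-.021,p[1]+.021):
  for z in(.08,.10,.11): print(y.round(3),z,((proj(b,(p[0],y,z))-[130,120])*3).round())
print(s['contact_force'],s['time'])
```

```text
-0.249 0.08 [527. 410.]
-0.249 0.1 [528. 391.]
-0.249 0.11 [529. 381.]
-0.207 0.08 [484. 381.]
-0.207 0.1 [485. 362.]
-0.207 0.11 [485. 352.]
[-4.99410844  5.56386874 19.87199144] 25.1167
```

The tips are at about z = 0.11 m, some 30 mm above the rim, and the push is steady at 20 N. Handing in.

```bash
python3 -c "
from plant import manip
print(manip.job_done())"
```

```text
the job is handed in; nothing more can be done
None
```

I handed the job in at about 25 s: both jars are upright and released in the crate, and the bottle is still held in the mixer cup, pressed onto its stop at about 20 N. `job_done()` gave no verdict, so I don't know how it was judged.

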